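# Brush out the collet chuck, run its nut home, back it off a quarter turn and hold it

### The arm

A 6-joint arm with a two-finger parallel gripper is mounted at the origin on the work surface; the furniture and walls round the work are solid. World frame = base frame: x ahead of the robot, y to its left, z up, the work surface at z = 0. Lengths are in mm, angles in rad, forces in N, time in s.
With the tool pointing down it reaches from about 350 to 975 mm from the base axis. Payload 4.9 kg.
Tool frame: the origin (TCP) lies between the finger pads; the fingertips stand 8 mm ahead of it and the grasp point (between the pads) lies 11 mm behind it (ctrl.tips_ahead is the distance from the TCP to the fingertips, in mm); z points along the fingers, y is the line along which they close (so a half turn about z gives the same grasp; the last joint's range is limited). The gripper opens to 85 mm and grips with 20 to 120 N. Pads are 22 mm wide; open, the fingers measure 114 mm over their backs; the gripper's body (76 mm by 85 mm) begins 54 mm behind the grasp point. The pads swing forward as they close: fully open they stand 13 mm farther back than shut.
Start: joints at [-1.385, 0.053, 1.613, -0, 1.476, -0.119], TCP at [187.559, -596.174, 239.304] pointing down, gripper open.
Joint ranges: [-3.01, 3.01], [-1.01, 2.22], [0.06, 2.58], [-1.02, 4.17], [0.09, 2.62], [-3.14, 3.14]. Speed limits (rad/s): [2.57, 2.57, 3.14, 3.14, 3.14, 3.14].

### API

Orientations are given as a rotation vector (axis times angle).
In Python, from cell import status, vision, hand_in, ctrl gives the robot as it stands.
- The arm moves only by the tool carry_out, never from a script. Its argument "increments" is text: rows parted by semicolons, each of 5 numbers parted by spaces: the finger opening in m, from 0 to 0.0854, then the shift along the tool's x, y, z in m, then the turn about the tool's z in degrees. In form: jaw dx dy dz yaw; .... A call has 1 to 10 rows; each row is the pose to reach, as a shift and turn from the pose commanded when the call began, along the tool's axes at that moment; what a row does not reach only later rows make up. A row lasts 1/10 s, in which the tool goes at most 50 mm and 8.59 degrees, less where a joint would pass 70% of its speed; a pose out of reach is approached as far as the arm can. A call with a gripper value outside its range is refused whole. The fingers move at their own pace and stop on an object; the grip force is fixed at half the most. Time passes only in rows, so rows that repeat a pose let the fingers close. It gives the time, the measured TCP pose, the force, the opening and the grip force at its end, in the units of the state.
- status.sense(): the state, without advancing time (a new reading comes with each control period).
- vision.grab_frame(name): name is "side" or "top" or "wrist"; returns the picture (384x512x3 uint8, blue, green, red); there is no depth.
- vision.camera_params(name): a dict with "camera_matrix" (3x3 intrinsics, pixels), "pose" (4x4, takes a point from camera to world coordinates); the wrist camera has in their place "tool_from_camera" (4x4, takes a point from camera to tool coordinates, whose origin is the TCP and whose axes are the flange's). Camera axes: x right, y up, looking along -z (the intrinsics and any distortion apply to the point x, -y, -z); pixel columns grow to the right and rows downward; lengths in mm; the calibration is good to about 2 mm. A picture is of the moment at which its call begins: read the wrist's pose just before it. camera_params takes no time and is no camera call.
- hand_in(): hands the job in; it is judged then, once.
The state is a dict: "time_s": time; "qpos": joint angles; "qd": joint speeds; "effort": joint torques, N m; "tool_pos": TCP position; "ee_rot": TCP orientation; "force": force on the tool from outside, world axes, zero at the start; "wrist_torque": the same for the moment, N m; "width": finger opening in mm; "grasp_force": force on a finger pad.
Only numpy, scipy, OpenCV 4.12 (cv2) and the standard library are available. Lean on these libraries where they do the work, as an engineer would, in place of code of your own. Each camera call takes 0.05 s, during which the arm holds its last target. There are 200 camera calls.

### The job

Take the long brush out of its wooden stand and brush out the bore of the upright collet chuck with two full up-and-down strokes, each going right down to the bottom and back up to near the mouth, then stand the brush back upright in the hole of its stand. Next screw the knurled nut on the chuck down (clockwise from above) until it bottoms out, back it off a quarter turn from there, and keep it gripped: finish while still holding the nut still at that setting, so that it can be locked. Leave the other things on the bench where they are.

Things in the scene. Friction and masses are not known exactly. Their poses are not given: they have to be found in the camera images.
- chuck: Steel collet chuck fixed to the bench, nose up: dark round flange 100 mm across with four screw heads (17 mm high), on it an upright tube 50 mm across up to z = 68 mm with the knurled nut on top. Bore 38 mm wide, open upward through the nut. Origin: centre of the flange's underside on the bench; z up along the bore. It stands left or right, the stand on the other side.
- bore_floor (a point): Centre of the flat floor of the chuck's bore, 20 mm above the bench, about 75 mm below the mouth.
- nut_turn (a joint): Angle (rad) of the nut about the vertical axis. 0 = fully down, bottomed (hard stop); grows as it is unscrewed (counter-clockwise from above), rising 1.0 mm per rad. Starts 1.9 to 2.9 rad open, can open to 6. Captive, already on its thread, turns with about 0.1 N m and stays where it is left. Quarter turn = 1.57 rad.
- nut: The nut: plain aluminium ring, knurled and round outside, 60 mm across (same grip at any yaw), 26 mm high, opening 40 mm. Origin: on the axis at its underside, 68 mm above the bench when bottomed; z up. A small dark pip on its top face, 25 mm from the centre toward the nut's own +x, shows its angle (toward the chuck's +x at joint value 0).
- brush: Long round bore brush, 193 mm, about 60 g, standing head down in its stand: black bristle head 31 mm across over the lowest 56 mm (firm core 28 mm), steel stem 7 mm, brass ferrule 13 mm, then a round wooden handle 18 mm thick from 112 to 193 mm above the foot. Origin: centre of the foot (lower end of the head); z along the brush toward the handle.
- brush_handle (a point): Point on the brush's axis inside the handle, 165 mm above the brush's foot and 28 mm below the handle's end; a good place to grip.
- stand: Wooden block 80 x 80 x 62 mm, fixed to the bench, with one upright hole 38 mm wide and 52 mm deep in the middle of its top, where the brush stands. Origin: centre of its underside, on the bench; the hole's floor is 10 mm above it.
- faceplate: Bystander: round metal faceplate 75 mm across, 27 mm high, toward the back left. Origin under its centre.
- sanding_block: Bystander: sanding block 64 x 105 x 29 mm, toward the back left. Origin under its centre.
- chuck_jaw: Bystander: small grey metal chuck jaw 32 x 44 x 30 mm, between chuck and stand. Origin under its centre.
- tape_measure: Bystander: tape measure 33 x 79 x 62 mm, between and behind chuck and stand. Origin under its centre.
- spanner: Bystander: flat open-ended spanner 31 x 191 x 5 mm lying in front of the robot. Origin under its centre.
There are look-alikes about, which are no part of the job. What is meant by the brush is not turquoise, and is the larger of those in its own colour.

How it is judged:
By the outcome, as a careful person would: the job done as asked, in the order asked, and still so for the second after the job is handed in, while the arm keeps its last pose, push and grip.
It also fails if it takes over 72 s, if anything falls off the work surface, if the arm or the gripper's body presses on something with over 40 N, if the wrist force passes 120 N, or if a joint passes its speed limit or range.

## Working session

There is one attempt and no reset: what is moved stays moved. The work goes in short steps, Python scripts to look and compute and a tool call to move; the robot and the scene stay as the last step left them, time stands still between calls to the robot, and variables do not carry over. Pictures are saved under pics/ and viewed, at most 10 in all, crops included, and the job is handed in when it is done.

Besides the shell and the picture viewer there is one more tool, called as name(argument=value, ...) on one line, values as JSON. carry_out: Moves the arm, as the interface text tells. Its arguments: {"type":"object","properties":{"increments":{"type":"string"}},"required":["increments"]}

```bash
ls; mkdir -p pics; python3 - <<'E'
from cell import status, vision, ctrl
import cv2, numpy as np
s=status.sense(); print(s)
for n in ("top","side"):
    im=vision.grab_frame(n); cv2.imwrite(f"pics/{n}0.png",im)
    p=vision.camera_params(n); print(n,{k:np.round(v,3).tolist() if not isinstance(v,str) else v for k,v in p.items()})
p=vision.camera_params("wrist"); print({k:np.round(v,3).tolist() for k,v in p.items()})
print(ctrl.tips_ahead)
E
```

```text
pics
{'time_s': 0.0, 'qpos': array([-1.38495745e+00,  5.33567971e-02,  1.61429001e+00, -1.59169142e-05,
        1.47597608e+00, -1.18970790e-01]), 'qd': array([-0.00170535, -0.00064237,  0.00108313, -0.00018449,  0.00040448,
        0.00096566]), 'effort': array([-1.22295569e-03, -3.93682945e+01, -3.70176494e+01, -1.40619413e-04,
        7.20718337e-03,  1.50443464e-05]), 'tool_pos': array([ 187.47196027, -595.59279514,  238.06540856]), 'ee_rot': array([-3.10317254e+00, -4.76636938e-01,  1.31393259e-04]), 'force': array([-0.12984535,  0.40324547, -0.29748617]), 'wrist_torque': array([-0.00640847,  0.01142025,  0.01680664]), 'grasp_force': 0.0, 'width': 84.92466251361225}
top {'camera_matrix': [[464.425, 0.0, 256.142], [0.0, 464.425, 186.102], [0.0, 0.0, 1.0]], 'pose': [[0.024, 0.991, -0.13, 347.829], [-1.0, 0.026, 0.014, 33.887], [0.017, 0.13, 0.991, 1511.013], [0.0, 0.0, 0.0, 1.0]]}
side {'camera_matrix': [[463.306, 0.0, 254.547], [0.0, 463.306, 187.648], [0.0, 0.0, 1.0]], 'pose': [[-0.993, 0.061, -0.097, 442.017], [-0.114, -0.565, 0.817, 880.076], [-0.005, 0.823, 0.568, 745.867], [0.0, 0.0, 0.0, 1.0]]}
{'camera_matrix': [[293.288, 0.0, 252.091], [0.0, 293.288, 192.387], [0.0, 0.0, 1.0]], 'tool_from_camera': [[0.001, 0.951, 0.309, 80.366], [1.0, -0.001, -0.0, 0.249], [0.0, 0.309, -0.951, -134.0], [0.0, 0.0, 0.0, 1.0]]}
8.0
```

View pics/top0.png

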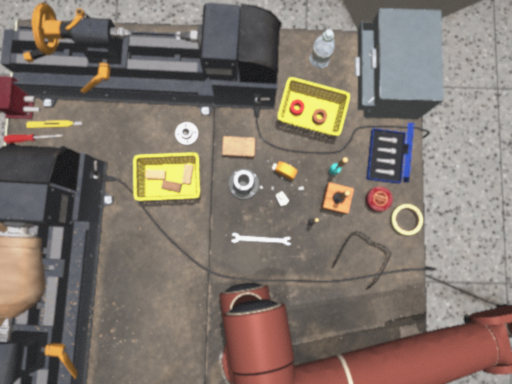

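View pics/side0.png

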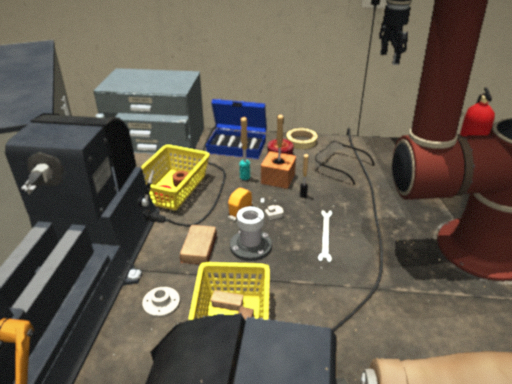

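The top view shows the chuck at about (243,183) and the stand with the brush at about (338,198). The turquoise brush is at (335,168) and the small black one at (313,222). The side view agrees: the stand's brush handle end is at about (281,117) and the nut at about (250,215).

```bash
cat > h.py <<'E'
import numpy as np, cv2
from cell import status, vision, ctrl
from scipy.spatial.transform import Rotation as R
def cam(name, s=None):
    p=vision.camera_params(name); K=p["camera_matrix"]
    if name=="wrist":
        T=np.eye(4); T[:3,:3]=R.from_rotvec(s["ee_rot"]).as_matrix(); T[:3,3]=s["tool_pos"]
        return K, T@p["tool_from_camera"]
    return K, np.array(p["pose"])
def ray(c,u,v):
    K,P=c; d=np.array([(u-K[0,2])/K[0,0], -(v-K[1,2])/K[1,1], -1]); return P[:3,3], P[:3,:3]@d
def onz(c,u,v,z):
    o,d=ray(c,u,v); return o+d*(z-o[2])/d[2]
def proj(c,X):
    K,P=c; q=P[:3,:3].T@(np.asarray(X,float)-P[:3,3]); return K[0,0]*q[0]/-q[2]+K[0,2], K[1,1]*-q[1]/-q[2]+K[1,2]
def totool(s,X):
    "tool-frame shift from TCP to world point"
    return R.from_rotvec(s["ee_rot"]).as_matrix().T@(np.asarray(X)-s["tool_pos"])
E
python3 - <<'E'
from h import *
c=cam("top"); d=cam("side")
im=cv2.imread("pics/top0.png"); sd=cv2.imread("pics/side0.png")
a=cv2.resize(im[130:260,190:400],None,fx=3.8,fy=3.8,interpolation=cv2.INTER_CUBIC)
cv2.imwrite("pics/topc.png",a)
hsv=cv2.cvtColor(im,cv2.COLOR_BGR2HSV)
m=((hsv[...,0]<16)&(hsv[...,1]>140)&(hsv[...,2]>120)).astype(np.uint8); m[:, :322]=0; m[:,356:]=0; m[:180]=0; m[216:]=0
cn=max(cv2.findContours(m,0,2)[0],key=cv2.contourArea); r=cv2.minAreaRect(cn); print(r)
for z in(62,):print("stand",onz(c,*r[0],z))
print("nut",onz(c,243,182,96)); print("chuck jaw",onz(c,282,199,30)); print("tape",onz(c,285,170,62)); print('turq',onz(c,345,158,150),onz(c,334,172,20)); print('small',onz(c,313,222,60))
print("side nut",onz(d,250,212,96), "handle end pix (203)", onz(d,281,115,203))
E
```

```text
((325.0, 197.5), (1.0, 0.0), -90.0)
stand [ 507.43905767 -203.29273976   62.        ]
nut [545.17234155  55.24580781  96.        ]
chuck jaw [502.59677241 -70.29110003  30.        ]
tape [591.71009384 -76.01914252  62.        ]
turq [ 618.00167829 -248.2840291   150.        ] [ 596.41593417 -239.20739918   20.        ]
small [ 429.68465099 -166.36099799   60.        ]
side nut [551.98023528  43.71947295  96.        ] handle end pix (203) [ 503.34572993 -247.7205862   203.        ]
```

View pics/topc.png

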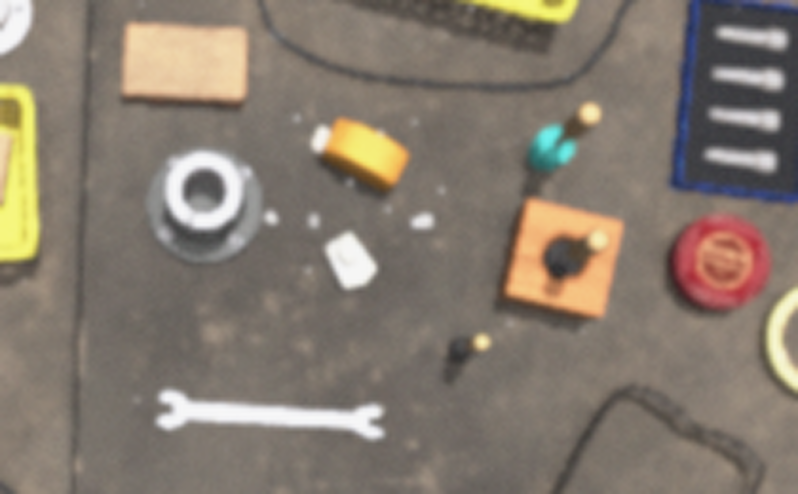

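```bash
python3 - <<'E'
from h import *
c=cam("top"); d=cam("side"); f=lambda a,b:(190+a/3.8,130+b/3.8)
print("stand",onz(c,*f(565,257),62),"handle",onz(c,*f(597,240),203),"nut",onz(c,*f(204,191),96))
S=onz(c,*f(597,240),203)
s=status.sense(); print("handle in tool",totool(s,S), R.from_rotvec(s["ee_rot"]).as_matrix().round(3).tolist())
v=[onz(c,*f(528,200),62),onz(c,*f(622,222),62)]; e=v[1]-v[0]; print("edge ang",np.degrees(np.arctan2(e[1],e[0])))
E
```

```text
stand [ 508.12419684 -246.44926793   62.        ] handle [ 505.9359477 -243.1847602  203.       ] nut [550.62101446  53.28987525  96.        ]
handle in tool [ 409.57094676 -240.57023488   35.70809897] [[0.954, 0.3, -0.0], [0.3, -0.954, 0.002], [0.0, -0.002, -1.0]]
edge ang -101.8330159729023
```

carry_out(increments="0.085 0.04 -0.025 -0.05 0; 0.085 0.085 -0.05 -0.07 0; 0.085 0.13 -0.075 -0.07 0; 0.085 0.175 -0.1 -0.07 0; 0.085 0.22 -0.125 -0.07 0; 0.085 0.26 -0.15 -0.07 0; 0.085 0.3 -0.175 -0.07 0; 0.085 0.34 -0.2 -0.07 0; 0.085 0.37 -0.22 -0.07 0; 0.085 0.37 -0.24 -0.07 0")

```text
time_s: 1.1
tool_pos: [470.7, -253.0, 308.4]
ee_rot: [-3.102, -0.484, -0.0]
force: [-0.4, -0.5, -0.1]
width: 84.9
grasp_force: 0.0
```

carry_out(increments="0.085 0 0 0 0; 0.085 0 0 0 0; 0.085 0 0 0 0")

```text
time_s: 1.4
tool_pos: [468.1, -257.2, 309.1]
ee_rot: [3.105, 0.475, -0.0]
force: [-0.8, 0.0, -0.5]
width: 85.0
grasp_force: 0.0
```

```bash
python3 - <<'E'
from h import *
s=status.sense(); im=vision.grab_frame("wrist"); cv2.imwrite("pics/w1.png",im); np.save("pics/w1.npy",np.r_[s["tool_pos"],s["ee_rot"]])
print(s["time_s"],s["tool_pos"],s["ee_rot"],s["force"],s["width"]); c=cam("wrist",s)
print(proj(c,[506,-244,203]),proj(c,[508,-246,62]))
E
```

```text
1.4 [ 468.12671207 -257.15135328  309.0674609 ] [ 3.10537759e+00  4.74792075e-01 -4.65093304e-04] [-0.82533065  0.02191176 -0.45473898] 84.998765948899
(np.float64(250.3000305950449), np.float64(148.78223803852512)) (np.float64(252.9137420272817), np.float64(129.25860339363814))
```

View pics/w1.png

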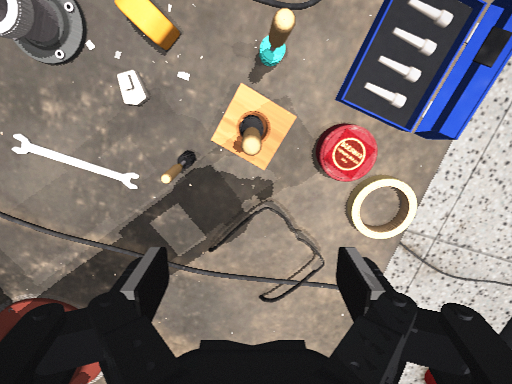

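The wrist view shows the handle end at about (251,145) and the stand's top centred at about (253.5,128), both within a few px of prediction. The turquoise and small black brushes stand well clear.

```bash
python3 - <<'E'
from h import *
s=status.sense(); c=cam("wrist",s)
im=cv2.imread("pics/w1.png"); hsv=cv2.cvtColor(im,cv2.COLOR_BGR2HSV)
m=cv2.inRange(hsv,(5,40,90),(25,255,255)); 
H=onz(c,251,144.5,203); S=onz(c,253.5,127.8,62); print("handle",H,"stand",S)
for X in (H,S): print(totool(s,[X[0],X[1],164]))
print(totool(s,[506,-244,164]))
E
```

```text
handle [ 509.46268067 -243.6841932   203.        ] stand [ 509.91399276 -246.34042486   62.        ]
[ 43.61640906  -0.66825177 145.1208472 ]
[ 43.25461708   2.00164631 145.12106731]
[ 40.21722732  -1.39999902 145.12173173]
```

carry_out(increments="0.085 0.042 0 0 0; 0.085 0.042 0 0.03 0; 0.085 0.042 0 0.06 0; 0.085 0.042 0 0.09 0; 0.085 0.042 0 0.12 0; 0.085 0.042 0 0.145 0; 0.085 0.042 0 0.145 0; 0.085 0.042 0 0.145 0; 0.02 0.042 0 0.145 0; 0.01 0.042 0 0.145 0")

```text
time_s: 2.45
tool_pos: [509.5, -244.5, 166.6]
ee_rot: [3.103, 0.476, 0.004]
force: [-0.5, 1.3, 0.2]
width: 58.7
grasp_force: 0.0
```

carry_out(increments="0.01 0 0 0 0; 0.005 0 0 0 0; 0.005 0 0 0 0; 0.005 0 0 0 0; 0.005 0 0 0 0; 0.005 0 0 0 0")

```text
time_s: 3.05
tool_pos: [508.9, -243.8, 165.1]
ee_rot: [3.104, 0.477, 0.002]
force: [-1.3, -0.2, 4.0]
width: 16.6
grasp_force: 58.7
```

carry_out(increments="0.005 0 0 -0.02 0; 0.005 0 0 -0.045 0; 0.005 0 0 -0.07 0; 0.005 0 0 -0.095 0; 0.005 0 0 -0.115 0; 0.005 0 0 -0.125 0; 0.005 0 0 -0.125 0; 0.005 0 0 -0.125 0; 0.005 0 0 -0.125 0")

```text
time_s: 3.95
tool_pos: [507.9, -243.2, 287.2]
ee_rot: [-3.103, -0.477, 0.004]
force: [0.5, -0.0, -1.1]
width: 16.7
grasp_force: 58.6
```

```bash
python3 - <<'E'
from h import *
s=status.sense(); im=vision.grab_frame("wrist"); sd=vision.grab_frame("side"); tp=vision.grab_frame("top")
print(s["time_s"],s["tool_pos"],s["ee_rot"],s["force"],s["width"],s["grasp_force"]); c=cam("wrist",s); d=cam("side")
t=s["tool_pos"]; foot=t-[0,0,155]; print(proj(c,foot),proj(d,foot),proj(c,[551,53,96]))
u,v=map(int,proj(d,t-[0,0,90])); print(u,v)
a=cv2.resize(im,(512,384)); b=cv2.resize(sd[max(v-65,0):v+55,u-50:u+40],(288,384),interpolation=cv2.INTER_CUBIC)
print("side crop origin",u-50,max(v-65,0))
cv2.imwrite("pics/w2.png",np.hstack([a,b])); cv2.imwrite("pics/w2raw.png",im)
E
```

```text
3.95 [ 507.91133267 -243.18967987  287.18277599] [-3.10306618 -0.47665666  0.0038478 ] [ 0.50034665 -0.04213931 -1.14578397] 16.686815489895725 58.5756254196167
(np.float64(252.22466519152925), np.float64(179.5993739991264)) (np.float64(278.52736584635676), np.float64(139.1525171144201)) (np.float64(-16.328081801551093), np.float64(44.61116760454192))
279 117
side crop origin 229 52
```

View pics/w2.png

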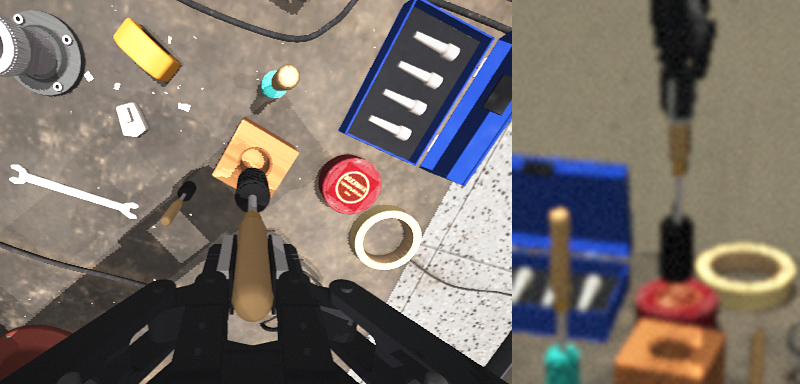

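The brush hangs vertically: the foot is at about (252,178) in the wrist view, as predicted. The stand's hole is visible at about (255,158), and at about (281,161) in the side view.

carry_out(increments="0.005 0.008 -0.035 0 0; 0.005 0.016 -0.075 0 0; 0.005 0.025 -0.115 0 0; 0.005 0.033 -0.155 0 0; 0.005 0.04 -0.195 0 0; 0.005 0.048 -0.23 0 0; 0.005 0.05 -0.26 0 0; 0.005 0.05 -0.27 0 0; 0.005 0.05 -0.27 0 0; 0.005 0.05 -0.27 0 0")

```text
time_s: 5.1
tool_pos: [475.4, 28.3, 289.2]
ee_rot: [3.105, 0.476, -0.0]
force: [-0.2, 0.1, -1.4]
width: 16.9
grasp_force: 58.8
```

```bash
python3 - <<'E'
from h import *
s=status.sense(); im=vision.grab_frame("wrist")
print(s["time_s"],s["tool_pos"],s["ee_rot"],s["force"],s["width"]); c=cam("wrist",s); d=cam("side")
np.save("pics/w3.npy",np.r_[s["tool_pos"],s["ee_rot"]])
u,v=map(int,proj(c,[551,53,97])); print(u,v, "foot",proj(c,s["tool_pos"]-[0,0,155]))
x0,y0=max(u-120,0),max(v-80,0); cr=im[y0:y0+200,x0:x0+260]; print("origin",x0,y0); cv2.imwrite("pics/w3raw.png",im)
cv2.imwrite("pics/w3.png",cv2.resize(cr,None,fx=3,fy=3,interpolation=cv2.INTER_CUBIC))
print("hole side",onz(d,281.5,161.4,62))
E
```

```text
5.1 [475.36550348  28.25730046 289.16283385] [ 3.10461124e+00  4.76207039e-01 -2.53112837e-04] [-0.17015555  0.08755155 -1.41498767] 16.877403025110077
250 97 foot (np.float64(251.75451954059628), np.float64(179.8684574375723))
origin 130 17
hole side [ 497.71084019 -242.13714974   62.        ]
```

View pics/w3.png

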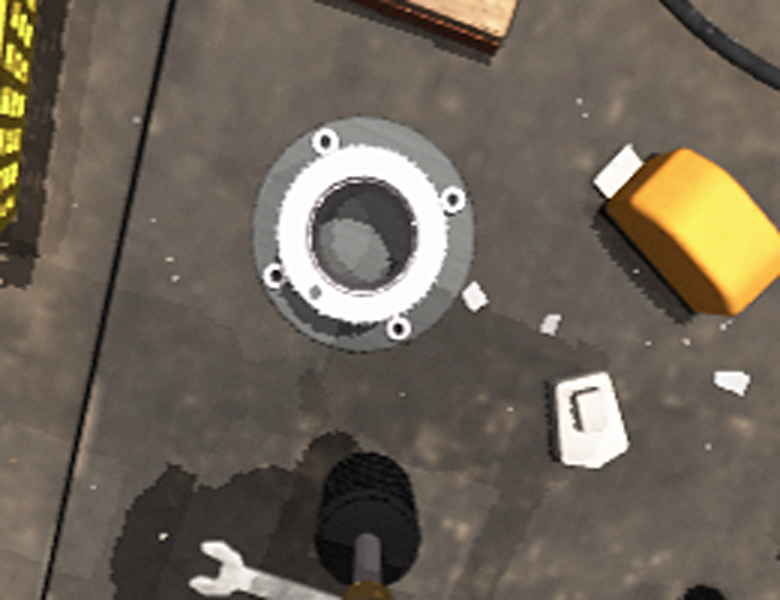

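The nut's opening is centred at crop (363,236), which is pixel (251,95.5). The pip is at crop (315,292), and the brush foot is where predicted.

```bash
python3 - <<'E'
from h import *
s=status.sense(); c=cam("wrist",s)
im=cv2.imread("pics/w3raw.png"); g=cv2.cvtColor(im,cv2.COLOR_BGR2GRAY); m=cv2.inRange(g,215,255); m[:60]=0;m[128:]=0;m[:,:215]=0;m[:,284:]=0
N=onz(c,251,95.6,96.5); print("nut",N, totool(s,N))
cn=max(cv2.findContours(m,0,2)[0],key=cv2.contourArea); e=cv2.fitEllipse(cv2.convexHull(cn)); print(e,onz(c,*e[0],96.5))
p=onz(c,130+315/3,17+292/3,96.5); print("pip ang",np.degrees(np.arctan2(*(p-N)[1::-1])),np.linalg.norm(p-N))
E
```

```text
nut [553.33688241  53.30410701  96.5       ] [ 81.99735063  -0.96767846 192.60187348]
((251.7277374267578, 93.1404037475586), (59.37909698486328, 68.82250213623047), 163.49700927734375) [555.91853884  53.30701895  96.5       ]
pip ang 155.4258122012994 25.800180390201994
```

carry_out(increments="0.005 0.03 0 0 0; 0.005 0.06 -0.001 0 0; 0.005 0.081 -0.001 0 0; 0.005 0.081 -0.001 0 0; 0.005 0.081 -0.001 0 0; 0.005 0.081 -0.001 0.015 0; 0.005 0.081 -0.001 0.03 0; 0.005 0.081 -0.001 0.04 0; 0.005 0.081 -0.001 0.05 0; 0.005 0.081 -0.001 0.05 0")

```text
time_s: 6.15
tool_pos: [550.8, 54.2, 236.6]
ee_rot: [-3.105, -0.477, 0.006]
force: [-0.8, -0.2, -0.7]
width: 16.2
grasp_force: 58.8
```

carry_out(increments="0.005 0 0 0.015 0; 0.005 0 0 0.03 0; 0.005 0 0 0.04 0; 0.005 0 0 0.05 0; 0.005 0 0 0.055 0; 0.005 0 0 0.055 0; 0.005 0 0 0.055 0")

```text
time_s: 6.85
tool_pos: [552.4, 54.2, 184.6]
ee_rot: [3.105, 0.477, 0.001]
force: [0.8, -0.9, -1.2]
width: 16.6
grasp_force: 58.8
```

carry_out(increments="0.005 0 0 0.004 0; 0.005 0 0 0.007 0; 0.005 0 0 0.0085 0; 0.005 0 0 0.0085 0; 0.005 0 0 0.0085 0")

```text
time_s: 7.35
tool_pos: [552.2, 54.2, 175.8]
ee_rot: [-3.105, -0.477, -0.0]
force: [-0.1, 0.0, -1.4]
width: 16.8
grasp_force: 58.8
```

carry_out(increments="0.005 0 0 0.001 0; 0.005 0 0 0.001 0; 0.005 0 0 0.001 0")

```text
time_s: 7.65
tool_pos: [552.4, 54.2, 175.1]
ee_rot: [3.105, 0.477, 0.001]
force: [0.4, 0.2, -0.3]
width: 16.4
grasp_force: 59.3
```

carry_out(increments="0.005 0 0 0.001 0; 0.005 0 0 0.001 0; 0.005 0 0 0.001 0")

```text
time_s: 7.95
tool_pos: [552.7, 54.3, 175.1]
ee_rot: [3.105, 0.477, 0.002]
force: [-1.1, -0.4, 5.2]
width: 16.4
grasp_force: 59.4
```

carry_out(increments="0.005 0 0 -0.015 0; 0.005 0 0 -0.03 0; 0.005 0 0 -0.045 0; 0.005 0 0 -0.06 0; 0.005 0 0 -0.069 0; 0.005 0 0 -0.069 0; 0.005 0 0 -0.069 0; 0.005 0 0 -0.069 0")

```text
time_s: 8.75
tool_pos: [551.7, 54.3, 241.7]
ee_rot: [-3.105, -0.477, 0.003]
force: [0.5, 0.8, -0.8]
width: 16.4
grasp_force: 59.2
```

carry_out(increments="0.005 0 0 0.015 0; 0.005 0 0 0.03 0; 0.005 0 0 0.045 0; 0.005 0 0 0.055 0; 0.005 0 0 0.063 0; 0.005 0 0 0.067 0; 0.005 0 0 0.069 0; 0.005 0 0 0.069 0; 0.005 0 0 0.0695 0; 0.005 0 0 0.0695 0")

```text
time_s: 9.75
tool_pos: [553.1, 54.4, 175.1]
ee_rot: [3.105, 0.477, 0.004]
force: [-0.6, 0.4, 5.5]
width: 16.6
grasp_force: 59.3
```

carry_out(increments="0.005 0 0 -0.015 0; 0.005 0 0 -0.03 0; 0.005 0 0 -0.045 0; 0.005 0 0 -0.06 0; 0.005 0 0 -0.07 0; 0.005 0 0 -0.085 0; 0.005 0 0 -0.1 0; 0.005 0 0 -0.115 0; 0.005 0 0 -0.115 0; 0.005 0 0 -0.115 0")

```text
time_s: 10.75
tool_pos: [552.3, 54.2, 288.7]
ee_rot: [3.105, 0.477, 0.001]
force: [0.7, 0.3, -0.6]
width: 16.6
grasp_force: 58.8
```

carry_out(increments="0.005 -0.028 0.03 0 0; 0.005 -0.056 0.065 0 0; 0.005 -0.085 0.105 0 0; 0.005 -0.11 0.145 0 0; 0.005 -0.14 0.185 0 0; 0.005 -0.165 0.22 0 0; 0.005 -0.19 0.25 0 0; 0.005 -0.2 0.272 0 0; 0.005 -0.2 0.272 0 0; 0.005 -0.2 0.272 0 0")

```text
time_s: 11.75
tool_pos: [442.6, -265.1, 287.1]
ee_rot: [-3.103, -0.475, 0.002]
force: [-0.1, 0.2, -1.1]
width: 16.6
grasp_force: 58.9
```

```bash
python3 - <<'E'
from h import *
s=status.sense(); im=vision.grab_frame("wrist")
print(s["time_s"],s["tool_pos"],s["ee_rot"],s["force"],s["width"]); c=cam("wrist",s)
u,v=map(int,proj(c,[509,-245,62])); print(u,v, "foot",proj(c,s["tool_pos"]-[0,0,155]))
x0,y0=max(u-80,0),max(v-60,0); cr=im[y0:y0+150,x0:x0+180]; print("origin",x0,y0); cv2.imwrite("pics/w4raw.png",im)
cv2.imwrite("pics/w4.png",cv2.resize(cr,None,fx=4,fy=4,interpolation=cv2.INTER_CUBIC))
E
```

```text
11.75 [ 442.57606979 -265.10687365  287.09653991] [-3.10335579e+00 -4.74914469e-01  1.90479941e-03] [-0.07916349  0.16618656 -1.09584343] 16.63414238420932
252 106 foot (np.float64(252.19272591602225), np.float64(179.7774712701174))
origin 172 46
```

View pics/w4.png

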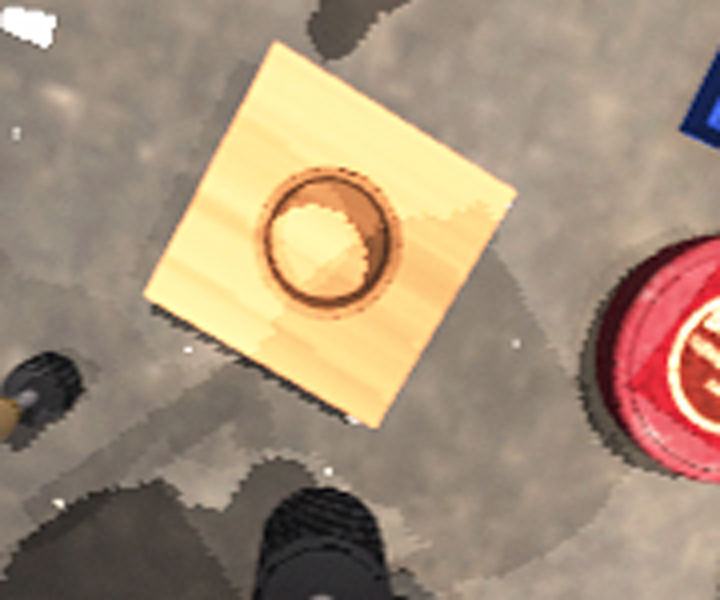

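The stand's hole is centred at crop (330,242), which is pixel (254.5,106.5). The brush head sits at column 252.5, as predicted.

```bash
python3 - <<'E'
from h import *
s=status.sense(); c=cam("wrist",s)
S=onz(c,254.4,106.5,62); print(S,totool(s,S))
E
```

```text
[ 510.22042451 -245.98860833   62.        ] [ 69.98784398   2.90655335 225.29584677]
```

carry_out(increments="0.005 0.03 0.002 0 0; 0.005 0.06 0.003 0 0; 0.005 0.069 0.003 0 0; 0.005 0.069 0.003 0 0; 0.005 0.069 0.003 0.02 0; 0.005 0.069 0.003 0.04 0; 0.005 0.069 0.003 0.055 0; 0.005 0.069 0.003 0.07 0; 0.005 0.069 0.003 0.08 0; 0.005 0.069 0.003 0.08 0")

```text
time_s: 12.8
tool_pos: [508.7, -246.9, 206.3]
ee_rot: [-3.103, -0.476, 0.004]
force: [-0.1, -0.1, -0.6]
width: 16.2
grasp_force: 58.9
```

carry_out(increments="0.005 0 0 0.01 0; 0.005 0 0 0.02 0; 0.005 0 0 0.03 0; 0.005 0 0 0.036 0; 0.005 0 0 0.039 0; 0.005 0 0 0.039 0; 0.005 0 0 0.039 0")

```text
time_s: 13.5
tool_pos: [509.9, -247.5, 169.6]
ee_rot: [3.105, 0.477, 0.001]
force: [0.1, 0.0, -0.3]
width: 16.4
grasp_force: 58.9
```

carry_out(increments="0.005 0 0 0.003 0; 0.005 0 0 0.004 0; 0.005 0 0 0.004 0; 0.005 0 0 0.004 0")

```text
time_s: 13.9
tool_pos: [509.8, -247.4, 165.4]
ee_rot: [3.105, 0.477, 0.0]
force: [-0.5, -0.6, -1.6]
width: 16.6
grasp_force: 58.9
```

carry_out(increments="0.005 0 0 0.001 0; 0.005 0 0 0.001 0; 0.005 0 0 0.001 0")

```text
time_s: 14.2
tool_pos: [510.1, -247.6, 165.1]
ee_rot: [3.105, 0.477, 0.001]
force: [-0.1, 1.0, 3.2]
width: 16.6
grasp_force: 59.3
```

carry_out(increments="0.03 0 0 0 0; 0.06 0 0 0 0; 0.085 0 0 0 0; 0.085 0 0 0 0; 0.085 0 0 0 0; 0.085 0 0 0 0; 0.085 0 0 -0.01 0; 0.085 0 0 -0.03 0; 0.085 0 0 -0.055 0; 0.085 0 0 -0.08 0")

```text
time_s: 15.2
tool_pos: [509.7, -247.4, 245.8]
ee_rot: [3.105, 0.477, 0.0]
force: [0.6, 0.3, 0.5]
width: 85.1
grasp_force: 0.0
```

carry_out(increments="0.085 0 0 -0.025 0; 0.085 0 0 -0.05 0; 0.085 -0.03 0 -0.05 0; 0.085 -0.06 0 -0.05 0; 0.085 -0.07 0 -0.05 0; 0.085 -0.07 0 -0.05 0; 0.085 -0.07 0 -0.05 0")

```text
time_s: 15.9
tool_pos: [443.4, -268.3, 294.6]
ee_rot: [3.105, 0.477, 0.001]
force: [-0.0, 0.2, 0.3]
width: 85.1
grasp_force: 0.0
```

```bash
python3 - <<'E'
from h import *
s=status.sense(); im=vision.grab_frame("wrist")
print(s["time_s"],s["tool_pos"],s["ee_rot"],s["qpos"],s["force"],s["width"]); c=cam("wrist",s)
u,v=map(int,proj(c,[510,-246,120])); print("handle end",proj(c,[510,-246,203]),"hole",proj(c,[510,-246,62]))
x0,y0=max(u-80,0),max(v-75,0); cr=im[y0:y0+150,x0:x0+180]; print("origin",x0,y0)
cv2.imwrite("pics/w5.png",cv2.resize(cr,None,fx=3,fy=3,interpolation=cv2.INTER_CUBIC))
print("to nut",totool(s,[552.5,54,96]))
E
```

```text
15.9 [ 443.42496485 -268.3427746   294.62514203] [3.10507511e+00 4.76628165e-01 1.38814845e-03] [-6.88154624e-01 -2.33085748e-01  1.78921467e+00  5.58970779e-04
  1.58476310e+00  5.78027928e-01] [-0.03036819  0.16942141  0.31036238] 85.1234541231725
handle end (np.float64(249.95591288430177), np.float64(111.70490388397786)) hole (np.float64(250.7578593360315), np.float64(106.29003056113058))
origin 170 32
to nut [ 200.56525571 -274.84303919  198.71853635]
```

View pics/w5.png

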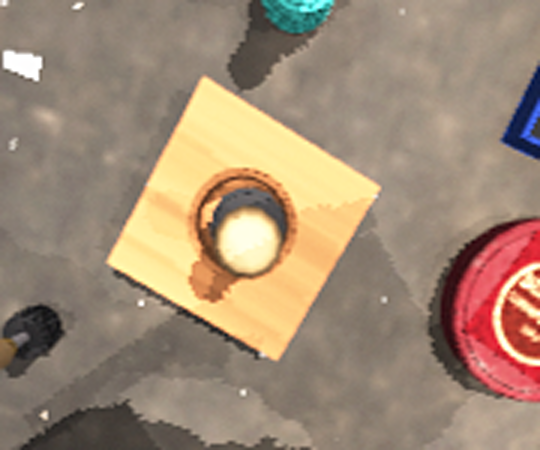

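The brush stands upright in the stand's hole, with its handle end at about (253,113) in full-frame pixels. Next is the nut.

carry_out(increments="0.085 0.02 -0.025 0 -8; 0.085 0.04 -0.055 0 -16; 0.085 0.06 -0.085 0 -24; 0.085 0.085 -0.115 0 -32; 0.085 0.105 -0.145 0 -40; 0.085 0.125 -0.175 0 -48; 0.085 0.15 -0.205 0 -56; 0.085 0.17 -0.235 0 -64; 0.085 0.19 -0.26 0 -72; 0.085 0.2 -0.275 0 -80")

```text
time_s: 16.95
tool_pos: [552.1, 57.1, 293.9]
ee_rot: [-2.061, -2.37, -0.0]
force: [0.4, -0.0, 0.4]
width: 84.9
grasp_force: 0.0
```

carry_out(increments="0.085 0 0 0 -8; 0.085 0 0 0 -16; 0.085 0 0 0 -24; 0.085 0 0 0 -32; 0.085 0 0 0 -40; 0.085 0 0 0 -48; 0.085 0 0 0 -56; 0.085 0 0 0 -64; 0.085 0 0 0 -72; 0.085 0 0 0 -80")

```text
time_s: 17.95
tool_pos: [551.7, 54.9, 293.9]
ee_rot: [-0.059, -3.14, -0.001]
force: [0.3, 0.7, -0.2]
width: 85.0
grasp_force: 0.0
```

carry_out(increments="0.085 0 0 0.03 -8; 0.085 0 0 0.06 -8; 0.085 0 0 0.08 -8; 0.085 0 0 0.08 -8; 0.085 0 0 0.08 -8")

```text
time_s: 18.45
tool_pos: [551.5, 54.5, 214.4]
ee_rot: [0.151, -3.137, -0.0]
force: [-0.8, 0.1, 1.0]
width: 85.2
grasp_force: 0.0
```

```bash
python3 - <<'E'
from h import *
s=status.sense(); im=vision.grab_frame("wrist"); cv2.imwrite("pics/w6.png",im)
print(s["time_s"],s["tool_pos"],s["ee_rot"],s["qpos"],s["force"],s["width"]); c=cam("wrist",s)
print("to nut",totool(s,[552.5,54,72]),proj(c,[552.5,54,96.5]))
E
```

```text
18.45 [551.53382259  54.49117399 214.36165972] [ 1.50954168e-01 -3.13741801e+00 -2.97825885e-04] [-3.58763613e-02 -9.92150382e-02  1.80420932e+00  1.44536847e-04
  1.43715757e+00 -1.70284611e+00] [-0.83454037  0.08306623  0.97344732] 85.20878810538254
to nut [ -0.99078888  -0.61235963 142.36102086] (np.float64(251.29283490986242), np.float64(189.39496165816578))
```

View pics/w6.png

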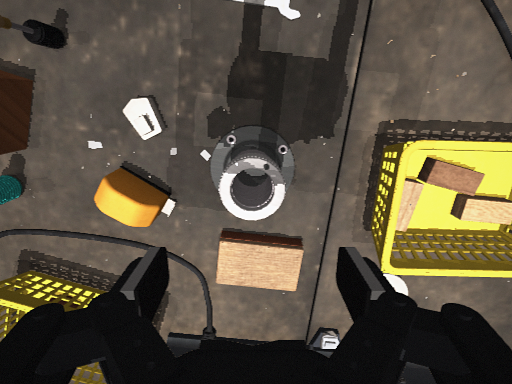

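The nut's opening is at about (252,187) against a prediction of (251,189). It is centred under the tool, so I can descend and grip.

carry_out(increments="0.085 0 -0.0005 0.03 0; 0.085 0 -0.0005 0.06 0; 0.085 0 -0.0005 0.09 0; 0.085 0 -0.0005 0.115 0; 0.085 0 -0.0005 0.132 0; 0.085 0 -0.0005 0.142 0; 0.085 0 -0.0005 0.142 0; 0.085 0 -0.0005 0.142 0")

```text
time_s: 19.3
tool_pos: [552.6, 53.5, 73.9]
ee_rot: [-0.15, 3.135, -0.0]
force: [-0.9, 0.3, 1.6]
width: 85.2
grasp_force: 0.0
```

carry_out(increments="0.06 0 0 0 0; 0.055 0 0 0 0; 0.05 0 0 0 0; 0.05 0 0 0 0; 0.05 0 0 0 0; 0.05 0 0 0 0")

```text
time_s: 19.9
tool_pos: [552.3, 54.3, 74.6]
ee_rot: [-0.149, 3.136, 0.003]
force: [-2.0, 2.5, 5.7]
width: 58.7
grasp_force: 63.6
```

```bash
python3 - <<'E'
from h import *
s=status.sense(); print({k:np.round(v,3).tolist() for k,v in s.items()})
E
```

```text
{'time_s': 19.9, 'qpos': [-0.037, 0.047, 1.909, 0.002, 1.183, -1.704], 'qd': [0.0, 0.001, -0.001, -0.0, -0.001, -0.002], 'effort': [-1.598, -31.844, -30.967, -0.832, -0.69, -0.089], 'tool_pos': [552.308, 54.301, 74.598], 'ee_rot': [-0.149, 3.136, 0.003], 'force': [-2.014, 2.454, 5.718], 'wrist_torque': [0.611, 0.377, -0.088], 'grasp_force': 63.58, 'width': 58.697}
```

carry_out(increments="0.05 0 0 0.0001 6; 0.05 0 0 0.0002 14; 0.05 0 0 0.0004 22; 0.05 0 0 0.0005 30; 0.05 0 0 0.0006 38; 0.05 0 0 0.0008 46; 0.05 0 0 0.001 54; 0.05 0 0 0.0011 62; 0.05 0 0 0.0012 70; 0.05 0 0 0.0014 78")

```text
time_s: 20.9
tool_pos: [552.1, 53.9, 73.2]
ee_rot: [1.865, 2.527, 0.002]
force: [-3.9, 1.6, 7.0]
width: 59.3
grasp_force: 63.6
```

```bash
python3 - <<'E'
from h import *
s=status.sense(); print({k:np.round(s[k],3).tolist() for k in ("time_s","qpos","tool_pos","force","wrist_torque","grasp_force","width")})
E
```

```text
{'time_s': 20.9, 'qpos': [-0.037, 0.049, 1.91, 0.001, 1.181, -0.337], 'tool_pos': [552.11, 53.876, 73.218], 'force': [-3.95, 1.642, 7.048], 'wrist_torque': [0.214, 0.546, 0.061], 'grasp_force': 63.582, 'width': 59.343}
```

carry_out(increments="0.05 0 0 0.0001 6; 0.05 0 0 0.0002 12; 0.05 0 0 0.0003 18; 0.05 0 0 0.0004 24; 0.05 0 0 0.0005 28; 0.05 0 0 0.0005 28")

```text
time_s: 21.5
tool_pos: [551.9, 53.9, 72.7]
ee_rot: [2.417, 2.007, 0.002]
force: [-4.7, 1.5, 9.1]
width: 58.9
grasp_force: 63.8
```

```bash
cat > st.py <<'E'
from h import *
s=status.sense(); print({k:np.round(s[k],3).tolist() for k in ("time_s","qpos","tool_pos","force","wrist_torque","effort","grasp_force","width")})
E
python3 st.py
```

```text
{'time_s': 21.5, 'qpos': [-0.037, 0.049, 1.91, 0.001, 1.181, 0.147], 'tool_pos': [551.905, 53.859, 72.726], 'force': [-4.656, 1.452, 9.089], 'wrist_torque': [0.185, 0.648, -0.114], 'effort': [-1.014, -31.192, -31.172, -0.328, -1.131, 0.156], 'grasp_force': 63.835, 'width': 58.859}
```

carry_out(increments="0.05 0 0 0.0001 5; 0.05 0 0 0.0002 10; 0.05 0 0 0.0002 10")

```text
time_s: 21.8
tool_pos: [551.9, 53.9, 72.6]
ee_rot: [-2.583, -1.788, -0.002]
force: [-4.8, 2.1, 9.2]
width: 58.9
grasp_force: 63.9
```

```bash
python3 st.py
```

```text
{'time_s': 21.8, 'qpos': [-0.037, 0.05, 1.91, 0.001, 1.181, 0.322], 'tool_pos': [551.872, 53.884, 72.551], 'force': [-4.82, 2.13, 9.221], 'wrist_torque': [0.175, 0.673, -0.041], 'effort': [-1.074, -31.063, -31.183, -0.323, -1.212, 0.214], 'grasp_force': 63.868, 'width': 58.872}
```

carry_out(increments="0.05 0 0 0.0001 5; 0.05 0 0 0.0002 10; 0.05 0 0 0.0002 10")

```text
time_s: 22.1
tool_pos: [551.8, 53.9, 72.4]
ee_rot: [-2.729, -1.556, -0.002]
force: [-4.5, 2.1, 7.1]
width: 59.2
grasp_force: 63.9
```

```bash
python3 st.py
```

```text
{'time_s': 22.1, 'qpos': [-0.037, 0.05, 1.91, 0.001, 1.181, 0.497], 'tool_pos': [551.816, 53.897, 72.382], 'force': [-4.504, 2.079, 7.127], 'wrist_torque': [0.143, 0.667, -0.037], 'effort': [-1.156, -30.94, -31.192, -0.325, -1.291, 0.213], 'grasp_force': 63.898, 'width': 59.22}
```

carry_out(increments="0.05 0 0 0.0001 5; 0.05 0 0 0.0002 10; 0.05 0 0 0.0002 10")

```text
time_s: 22.4
tool_pos: [551.8, 53.9, 72.2]
ee_rot: [-2.854, -1.312, -0.001]
force: [-5.7, 2.8, 8.8]
width: 58.7
grasp_force: 63.9
```

```bash
python3 st.py
```

```text
{'time_s': 22.4, 'qpos': [-0.037, 0.05, 1.91, 0.001, 1.181, 0.671], 'tool_pos': [551.763, 53.938, 72.203], 'force': [-5.667, 2.765, 8.834], 'wrist_torque': [0.123, 0.805, -0.113], 'effort': [-1.256, -30.825, -31.196, -0.333, -1.366, 0.213], 'grasp_force': 63.924, 'width': 58.712}
```

carry_out(increments="0.05 0 0 0.0001 5; 0.05 0 0 0.0002 10; 0.05 0 0 0.0002 10")

```text
time_s: 22.7
tool_pos: [551.7, 53.9, 72.0]
ee_rot: [-2.957, -1.059, -0.001]
force: [-5.7, 2.9, 9.1]
width: 58.8
grasp_force: 63.9
```

```bash
python3 st.py
```

```text
{'time_s': 22.7, 'qpos': [-0.037, 0.05, 1.91, 0.001, 1.18, 0.846], 'tool_pos': [551.727, 53.942, 72.032], 'force': [-5.716, 2.863, 9.115], 'wrist_torque': [0.108, 0.828, -0.142], 'effort': [-1.375, -30.723, -31.193, -0.349, -1.437, 0.213], 'grasp_force': 63.949, 'width': 58.835}
```

carry_out(increments="0.05 0 0 0.0001 5; 0.05 0 0 0.0002 10; 0.05 0 0 0.0002 10")

```text
time_s: 23.0
tool_pos: [551.7, 54.0, 71.8]
ee_rot: [-3.038, -0.797, -0.001]
force: [-5.5, 2.7, 10.2]
width: 58.9
grasp_force: 64.0
```

```bash
python3 st.py
```

```text
{'time_s': 23.0, 'qpos': [-0.037, 0.051, 1.91, 0.001, 1.18, 1.02], 'tool_pos': [551.672, 53.997, 71.827], 'force': [-5.498, 2.728, 10.171], 'wrist_torque': [0.166, 0.841, -0.126], 'effort': [-1.507, -30.635, -31.182, -0.372, -1.503, 0.212], 'grasp_force': 63.969, 'width': 58.926}
```

carry_out(increments="0.05 0 0 0.0001 4; 0.05 0 0 0.0001 7; 0.05 0 0 0.0001 7")

```text
time_s: 23.3
tool_pos: [551.6, 54.0, 71.8]
ee_rot: [3.079, 0.621, 0.0]
force: [-4.9, 2.8, 9.0]
width: 58.8
grasp_force: 62.6
```

```bash
python3 st.py
```

```text
{'time_s': 23.3, 'qpos': [-0.036, 0.051, 1.91, -0.0, 1.18, 1.137], 'tool_pos': [551.634, 54.033, 71.753], 'force': [-4.931, 2.777, 9.004], 'wrist_torque': [0.284, 0.891, 1.717], 'effort': [-3.662, -30.701, -31.147, 0.208, -1.494, 1.979], 'grasp_force': 62.606, 'width': 58.778}
```

carry_out(increments="0.05 0 0 0 3; 0.05 0 0 0 5; 0.05 0 0 0 5")

```text
time_s: 23.6
tool_pos: [551.2, 54.0, 71.6]
ee_rot: [-3.104, -0.483, 0.001]
force: [-7.5, 1.0, 9.4]
width: 58.1
grasp_force: 63.1
```

```bash
python3 st.py
```

```text
{'time_s': 23.6, 'qpos': [-0.037, 0.051, 1.911, -0.0, 1.181, 1.226], 'tool_pos': [551.216, 53.984, 71.584], 'force': [-7.496, 0.954, 9.384], 'wrist_torque': [0.26, 1.102, 1.012], 'effort': [-2.389, -30.614, -31.569, 0.019, -1.842, 1.173], 'grasp_force': 63.054, 'width': 58.094}
```

It has bottomed: the torque jumped to about 1.9 N m and the grip then slipped. I'll release to clear the wind-up, regrip, and back off 90°.

carry_out(increments="0.085 0 0 0 0; 0.085 0 0 0 0; 0.085 0 0 0 0; 0.085 0 0 0 0; 0.085 0 0 0 0")

```text
time_s: 24.1
tool_pos: [551.2, 53.3, 69.2]
ee_rot: [-3.105, -0.477, 0.0]
force: [0.5, 1.2, -0.2]
width: 85.1
grasp_force: 0.0
```

```bash
python3 st.py; python3 - <<'E'
from h import *
im=vision.grab_frame("top"); cv2.imwrite("pics/t7.png",im)
E
```

```text
{'time_s': 24.1, 'qpos': [-0.038, 0.054, 1.912, 0.0, 1.176, 1.228], 'tool_pos': [551.25, 53.329, 69.182], 'force': [0.547, 1.195, -0.215], 'wrist_torque': [-0.02, 0.033, 0.032], 'effort': [0.007, -34.991, -32.613, 0.0, -0.001, 0.0], 'grasp_force': 0.0, 'width': 85.098}
```

carry_out(increments="0.06 0 0 0 0; 0.05 0 0 0 0; 0.05 0 0 0 0; 0.05 0 0 0 0; 0.05 0 0 0 0; 0.05 0 0 0 0; 0.05 0 0 0 0")

```text
time_s: 24.85
tool_pos: [551.1, 54.0, 69.9]
ee_rot: [-3.104, -0.476, 0.001]
force: [-3.6, 2.1, 5.7]
width: 57.9
grasp_force: 64.4
```

```bash
python3 st.py
```

```text
{'time_s': 24.85, 'qpos': [-0.037, 0.053, 1.912, 0.001, 1.178, 1.228], 'tool_pos': [551.069, 54.015, 69.88], 'force': [-3.581, 2.145, 5.728], 'wrist_torque': [0.525, 0.607, -0.12], 'effort': [-1.282, -32.668, -31.938, -0.717, -1.009, -0.084], 'grasp_force': 64.449, 'width': 57.946}
```

carry_out(increments="0.05 0 0 0 1; 0.05 0 0 0 1; 0.05 0 0 0 1")

```text
time_s: 25.15
tool_pos: [551.0, 54.0, 69.9]
ee_rot: [-3.108, -0.453, 0.001]
force: [-3.1, 2.2, 4.8]
width: 57.9
grasp_force: 63.2
```

```bash
python3 st.py
```

```text
{'time_s': 25.15, 'qpos': [-0.037, 0.053, 1.912, 0.001, 1.178, 1.244], 'tool_pos': [551.045, 54.038, 69.869], 'force': [-3.094, 2.25, 4.82], 'wrist_torque': [0.603, 0.598, 0.665], 'effort': [-2.054, -32.722, -31.934, -0.479, -0.984, 0.664], 'grasp_force': 63.174, 'width': 57.871}
```

carry_out(increments="0.05 0 0 -0.0001 -5; 0.05 0 0 -0.0002 -12; 0.05 0 0 -0.0003 -20; 0.05 0 0 -0.0005 -28; 0.05 0 0 -0.0006 -36; 0.05 0 0 -0.0008 -44; 0.05 0 0 -0.0009 -52; 0.05 0 0 -0.001 -60; 0.05 0 0 -0.0012 -68; 0.05 0 0 -0.0013 -76")

```text
time_s: 26.15
tool_pos: [551.9, 53.4, 71.3]
ee_rot: [2.166, 2.274, 0.001]
force: [-0.1, 1.6, 3.9]
width: 57.6
grasp_force: 64.4
```

carry_out(increments="0.05 0 0 -0.0001 -6; 0.05 0 0 -0.0002 -11; 0.05 0 0 -0.0002 -14; 0.05 0 0 -0.0002 -15.2; 0.05 0 0 -0.0002 -15.2; 0.05 0 0 -0.0002 -15.2")

```text
time_s: 26.75
tool_pos: [552.1, 53.4, 71.5]
ee_rot: [1.853, 2.535, 0.001]
force: [2.3, 1.3, 3.2]
width: 57.7
grasp_force: 64.1
```

```bash
python3 st.py; python3 - <<'E'
from h import *
s=status.sense(); im=vision.grab_frame("wrist"); c=cam("wrist",s); q=vision.grab_frame("top")
a=q[130:280,190:390]; a=cv2.resize(a,(400,300)); b=im[60:384,100:412]
cv2.imwrite("pics/fin.png",np.hstack([cv2.copyMakeBorder(b,0,0,0,0,0),cv2.copyMakeBorder(a,0,24,0,0,0)]))
E
```

```text
{'time_s': 26.75, 'qpos': [-0.038, 0.051, 1.911, -0.0, 1.178, -0.346], 'tool_pos': [552.069, 53.397, 71.472], 'force': [2.348, 1.266, 3.188], 'wrist_torque': [-0.021, 0.033, 0.073], 'effort': [-0.446, -32.929, -29.778, -0.042, 0.232, 0.069], 'grasp_force': 64.066, 'width': 57.745}
```

View pics/fin.png

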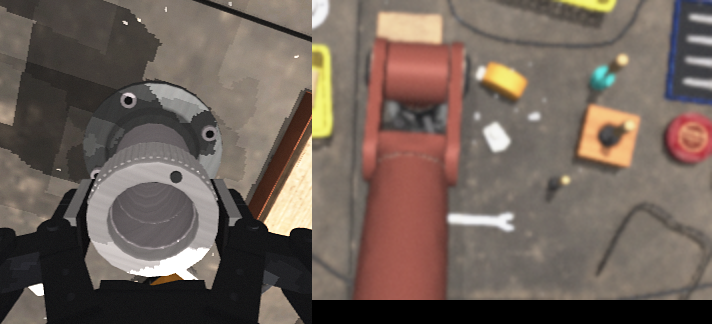

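The nut is gripped, and the pip is visible at full-frame wrist pixel (276,237). The brush is standing and the bystanders are in place. I'll check the pip's angle against the starting one.

```bash
python3 - <<'E'
from h import *
s=status.sense(); c=cam("wrist",s); N=np.array([552.5,54,95.6])
p=onz(c,276,237,95.6); N2=onz(c,152+100-1,220+60,95.6); print(p,N2)
for n in(N,N2): print(np.degrees(np.arctan2(*(p-n)[1::-1])),np.linalg.norm(p-n))
E
```

```text
[555.62215268  79.39194674  95.6       ] [552.03108781  56.50773495  95.6       ]
82.9901889159016 25.58317409261642
81.08168968537882 23.164259024106347
```

```bash
python3 -c "
from cell import hand_in
print(hand_in())"
```

```text
the job is handed in; nothing more can be done
None
```

The job is handed in: the bore got two full strokes, the brush stands upright back in its stand, and the nut was bottomed, backed off a quarter turn and is still gripped there (the pip angle agrees to about 2°), at 26.8 s on the robot's clock.

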